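# Print the day label with the self-inking stamp

## Task

Take the self-inking stamp from its tray and press it squarely onto the label pad on the sloping stand, with its foot inside the printed rectangle and the long sides parallel. Push its sprung handle fully through the stroke until it bottoms and hold it there for half a second, without bearing down hard on the pad, then stand the stamp upright in its tray again. Leave the other things where they are.

Things in the scene. Friction and masses are not known exactly. Their poses are not given: they have to be found in the camera images.
- stamp: black handle block of the loose self-inking stamp. Origin: centre of the underside of the whole stamp when the spring is out; z up along the stamp, y along its long side. The block is 40 mm (x) by 60 mm (y), from z = 74 to 128 mm, with a grey top plate to 134 mm; it is the part to grip, across x. A sprung foot sticks out below it. Total mass about 0.2 kg
- stamp_grip (a point): point on the handle's axis at z = 108 mm of stamp, a good height for the finger pads
- stamp_sole: grey bottom rim of the stamp's foot, 44 mm (x) by 70 mm (y), 10 mm high. Origin: centre of its underside; axes as stamp. It is cushioned by rubber (about 10 N per mm), slides along z into the handle, and is symmetric under a half turn
- stamp_foot (a joint): stroke of the foot into the handle, m: 0 = spring fully out, 0.018 = bottomed. The spring takes about 4 N to start and 10 N at the bottom
- slope: fixed grey board of the sloping stand, 136 mm (x) by 170 mm (y), rising away from the robot by 0.22 rad. Origin: on the board's surface under the middle of the label pad's printed rectangle, about 66 mm over the table; z square off the board, x up the slope, y along the rectangle's long side. An 8 mm lip stands along its lower edge, at x = -70 mm
- pad_spot (a point): same point as slope's origin. Over it a firm fixed white pad of labels, 110 mm (x) by 140 mm (y), lies parallel to the board. It is partly used up: its face is anywhere from 4 to 24 mm above the board and must be felt for. A thin dark rectangle, 64 mm (x) by 90 mm (y), is printed on the face, centred over this point within 3 mm
- rest_tray: fixed shallow steel tray, 108 mm (x) by 130 mm (y), walls 4 mm thick and 12 mm high, inner floor about 4 mm over the table. Origin: centre of its underside
- tally_counter: bystander: round white hand counter, 52x45x22 mm, lying on its back; origin: centre of its underside
- vet_bottle: bystander: brown bottle with green cap, 49 mm across, 80 mm tall; origin: centre of its underside
- grease_tin: bystander: flat round tin, green lid, 68 mm across, 30 mm high; origin: centre of its underside
- egg_gauge: bystander: flat plate with two egg holes, 56x150x9 mm; origin: centre of its underside

How it is judged:
By the outcome, as a careful person would: the job done as asked, in the order asked, and still so for the second after the job is handed in, with the robot touching nothing.
It also fails if it takes over 51 s, if anything falls off the work surface, if the arm or the gripper's body presses on something with over 40 N, if the wrist force passes 120 N, or if a joint passes its speed limit or range.

## Robot

A 6-joint arm with a two-finger parallel gripper is mounted at the origin on a cart in front of the work surface, level with it; the furniture and walls round the work are solid. World frame = base frame: x ahead of the robot, y to its left, z up, the work surface at z = 0. Lengths are in m, angles in degrees, forces in N, time in s.
With the tool pointing down it reaches from about 0.3 to 0.75 m from the base axis. Payload 8.5 kg.
Tool frame: the origin (TCP) lies midway between the tips of the shut fingers; the grasp point (between the pads) lies 19 mm behind it; z points along the fingers, y is the line along which they close (so a half turn about z gives the same grasp; the last joint's range is limited). The gripper opens to 85 mm and grips with 20 to 120 N. Pads are 22 mm wide; open, the fingers measure 114 mm over their backs; the gripper's body (76 mm by 85 mm) begins 54 mm behind the grasp point. The pads swing forward as they close: fully open they stand 13 mm farther back than shut.
Start: joints at [-89.112, 21.807, 74.336, -0, 83.858, -12.336], TCP at [0.126, -0.535, 0.231] pointing down, gripper open.
Joint ranges: [-178.18, 178.18], [-50.72, 133.34], [12.68, 142.11], [-81.47, 261.47], [9.98, 163.14], [-165.26, 165.26]. Speed limits (degrees/s): [136.94, 136.94, 180, 180, 180, 180].

## Interface

Orientations are given as a 3x3 rotation matrix whose columns are the frame's x, y, z axes.
In Python, from rig import observe, optics, order, spotter gives the robot as it stands.
- The arm moves only by the tool move_arm, never from a script. Its argument "series" is text: rows parted by semicolons, each of 5 numbers parted by spaces: the shift along the tool's x, y, z in cm, then the turn about the tool's z in degrees, then the opening, from -1 (shut) to 1 (fully open). A call has 1 to 8 rows; each row is the pose to reach, as a shift and turn from the pose commanded when the call began, along the tool's axes at that moment; what a row does not reach only later rows make up. A row lasts 1/8 s, in which the tool goes at most 62.5 mm and 10.7 degrees, less where a joint would pass 70% of its speed; a pose out of reach is approached as far as the arm can. A call with a gripper value outside its range is refused whole. The fingers move at their own pace and stop on an object; "force" is the grip in N (left out, the last holds). Time passes only in rows, so rows that repeat a pose let the fingers close. It gives the time, the measured TCP pose, the force, the opening and the grip force at its end, in the units of the state.
- observe(): the state, without advancing time (a new reading comes with each control period).
- optics.get_image(name): name is "scene" or "side" or "wrist"; returns a dict with "pixels" (420x560x3 uint8, blue, green, red), "camera_matrix" (3x3 intrinsics, pixels), "dist" ([k1, k2, p1, p2, k3] as OpenCV has them; the pictures are not rectified), "rvec" (rotation vector, rad) and "tvec" (3), from world to camera coordinates, as OpenCV has them. Camera axes: x right, y down, z forward; pixel columns grow to the right and rows downward; lengths in m; the calibration is good to about 2 mm. A picture is of the moment at which its call begins. There is no depth.
- order.close_job(): hands the job in; it is judged then, once.
Trained networks look in the newest picture that a camera, given by its name, has taken for a name from the list of things; names that differ only in an ending like _2 or _b are one class to them, and where a whole thing is asked for, a point or a joint stands for the part that bears it (a point fixed in the world has none). Each returns a list of dicts, best first, with "score" (0 to 1); they miss things now and then, are a little off and sometimes report something else, mostly with a low value. They report only what shows in the picture. A call takes as long as a camera call.
- spotter.find_in(thing, camera): "point" ([x, y, z] in m, in world coordinates, good to about 4 mm: the middle of the surface that is visible of it).
- spotter.cut_out(thing, camera): "pixels" (420x560 bool, what is visible of it).
- spotter.mark_of(thing, camera): "point" ([x, y, z] in m, in world coordinates, good to about 4 mm: a listed point, or the origin of a listed thing).
The state is a dict: "time_s": time; "q": joint angles; "qvel": joint speeds; "joint_efforts": joint torques, N m; "position": TCP position; "tool_rot": TCP orientation; "ft_force": force on the tool from outside, world axes, zero at the start; "wrist_torque": the same for the moment, N m; "grip_width": finger opening in m; "gripper_force": force on a finger pad.
Only numpy, scipy, OpenCV 4.12 (cv2) and the standard library are available. Lean on these libraries where they do the work, as an engineer would, in place of code of your own. Each camera call takes 0.05 s, during which the arm holds its last target. There are 200 camera calls.

## Working session

There is one attempt and no reset: what is moved stays moved. The work goes in short steps, Python scripts to look and compute and a tool call to move; the robot and the scene stay as the last step left them, time stands still between calls to the robot, and variables do not carry over. Pictures are saved under pics/ and viewed, at most 10 in all, crops included, and the job is handed in when it is done.

Besides the shell and the picture viewer there is one more tool, called after "Request:" as name(argument=value, ...), one argument or row to a line, values as JSON. move_arm: Moves the arm, as the interface text tells. Its arguments: {"type":"object","properties":{"series":{"type":"string"},"force":{"type":"number"}},"required":["series"]}

```bash
ls; mkdir -p pics; python3 - <<'E'
from rig import observe, optics, order, spotter
import cv2,numpy as np
s=observe();print({k:np.round(v,3).tolist() for k,v in s.items()})
for c in ["scene","side"]:
    im=optics.get_image(c);cv2.imwrite(f"pics/{c}0.png",im["pixels"])
    print(c, np.round(im["camera_matrix"],1).tolist(),im["dist"],im["rvec"],im["tvec"])
    for t in ["stamp","stamp_grip","stamp_sole","slope","pad_spot","rest_tray"]:
        r=spotter.mark_of(t,c);print(c,t,[(np.round(x["point"],4).tolist(),round(x["score"],2)) for x in r[:2]])
E
```

```text
pics
{'time_s': 0.0, 'q': [-89.11, 21.843, 74.385, -0.001, 83.859, -12.335], 'qvel': [0.088, 0.005, 0.054, 0.013, 0.15, 0.063], 'joint_efforts': [-0.002, -44.846, -23.129, -0.0, 0.005, 0.0], 'position': [0.126, -0.535, 0.231], 'tool_rot': [[0.973, 0.229, -0.0], [0.229, -0.973, 0.002], [0.0, -0.001, -1.0]], 'ft_force': [-0.332, 0.06, 0.909], 'wrist_torque': [0.012, 0.024, -0.017], 'gripper_force': 0.0, 'grip_width': 0.086}
scene [[515.8, 0.0, 269.5], [0.0, 515.8, 205.3], [0.0, 0.0, 1.0]] [-0.13623923  0.          0.          0.          0.        ] [ 1.48319614  2.40599806 -0.5818826 ] [ 0.31227674 -0.39215273  1.57363122]
scene stamp [([0.4374, -0.1818, 0.0053], 0.71)]
scene stamp_grip [([0.434, -0.1843, 0.114], 0.73), ([0.3756, 0.0191, -0.0007], 0.4)]
scene stamp_sole [([0.434, -0.1785, 0.0068], 0.49)]
scene slope []
scene pad_spot []
scene rest_tray [([0.4436, -0.1783, -0.0033], 0.55)]
side [[483.4, 0.0, 279.7], [0.0, 483.4, 209.4], [0.0, 0.0, 1.0]] [-0.13089481  0.          0.          0.          0.        ] [ 0.68636963 -2.56088228  1.21771994] [0.46157446 0.29960963 0.94380999]
side stamp [([0.4343, -0.1845, 0.0058], 0.81), ([0.4657, -0.3279, -0.0007], 0.53)]
side stamp_grip [([0.4399, -0.1806, 0.1107], 0.95)]
side stamp_sole [([0.4466, -0.1765, -0.0007], 0.61), ([0.4369, -0.1782, 0.0071], 0.52)]
side slope []
side pad_spot []
side rest_tray [([0.4469, -0.1763, 0.0036], 0.74)]
```

View pics/scene0.png

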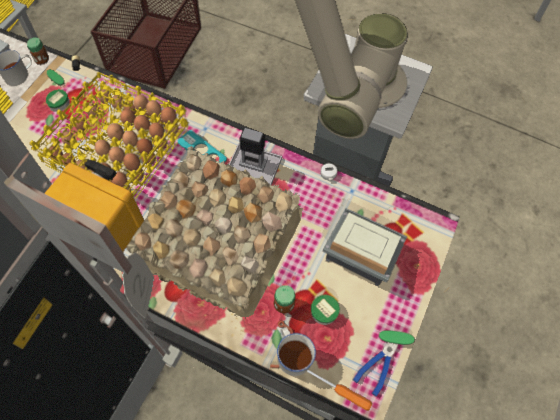

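View pics/side0.png

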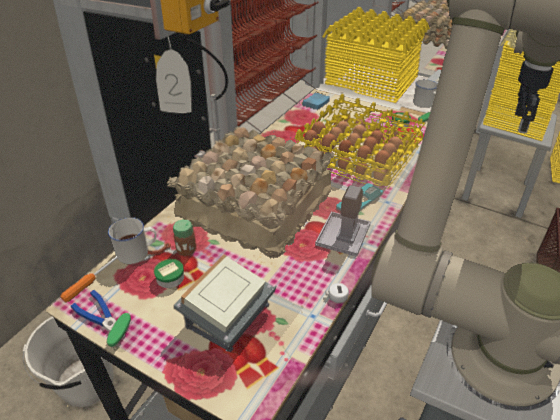

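The scene shows the stamp in its tray at (253,145), with the stand and pad at (363,243). In the side view they are at (350,200) and (227,297). A tall egg carton stands just beyond the tray. I'll zoom in.

```bash
python3 - <<'E'
import cv2,numpy as np
a=cv2.imread("pics/scene0.png");b=cv2.imread("pics/side0.png")
def crop(i,x,y,w,h): return cv2.resize(i[y:y+h,x:x+w],(400,300),interpolation=cv2.INTER_CUBIC)
top=np.hstack([crop(a,325,208,80,60),crop(b,175,255,100,75)])
bot=np.hstack([crop(a,215,120,80,60),crop(b,305,180,100,75)])
cv2.imwrite("pics/z0.png",np.vstack([top,bot]))
E
```

```text
(no output)
```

View pics/z0.png

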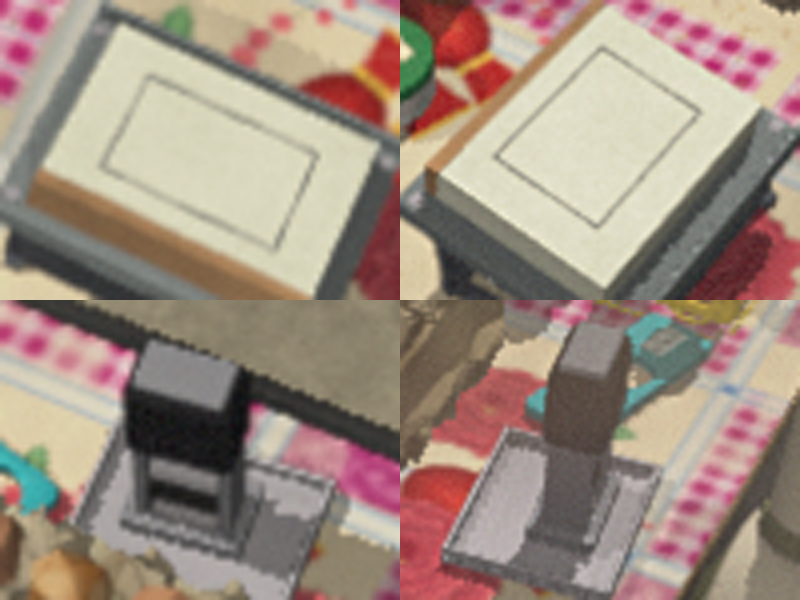

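The pad's printed rectangle shows clearly in both crops. The stamp stands upright in the tray, slightly turned. I'll fit both poses from the corners.

```bash
cat > h.py <<'E'
import cv2,numpy as np
from scipy.optimize import least_squares
from scipy.spatial.transform import Rotation as R
from rig import observe, optics, order, spotter
def proj(im,P): return cv2.projectPoints(np.array(P,float),np.array(im["rvec"]),np.array(im["tvec"]),np.array(im["camera_matrix"]),np.array(im["dist"]))[0][:,0]
def rect(cx,cy,cz,yaw,a,b,tilt=0):
    M=R.from_euler('z',yaw).as_matrix()@R.from_euler('y',-tilt).as_matrix()
    p=np.array([[-a,-b,0],[-a,b,0],[a,b,0],[a,-b,0]])/2
    return p@M.T+[cx,cy,cz], M
E
python3 - <<'E'
from h import *
A=optics.get_image("scene");B=optics.get_image("side")
def px(l,s,ox,oy): return (np.array(l,float)+.5)/s-.5+[ox,oy]
# order: near-right(-x,-y), near-left(-x,+y), far-left, far-right
ra=px([(150,76),(317,156),(277,248),(102,168)],5,325,208)
rb=px([(300,113),(198,227),(96,157),(200,48)],4,175,255)
for free in (0,1):
    f=lambda p:np.r_[(proj(A,rect(*p[:4],.064,.09,p[4])[0])-ra).ravel(),(proj(B,rect(*p[:4],.064,.09,p[4])[0])-rb).ravel(),((p[4]-.22)/(1 if free else 1e-4))]
    o=least_squares(f,[.4,.1,.08,0,.22]);print(o.x.round(4),np.degrees(o.x[3]),o.fun.round(2),np.sqrt(np.diag(np.linalg.inv(o.jac.T@o.jac))).round(4))
sa=px([(143,40),(246,68),(236,112),(128,80)],5,215,120)
sb=px([(230,30),(212,78),(152,68),(173,22)],4,305,180)
f=lambda p:np.r_[(proj(A,rect(p[0],p[1],.138,p[2],.04,.06)[0])-sa).ravel(),(proj(B,rect(p[0],p[1],.138,p[2],.04,.06)[0])-sb).ravel()]
o=least_squares(f,[.44,-.18,0]);print(o.x.round(4),np.degrees(o.x[2]),o.fun.round(2))
W=optics.get_image("wrist");print(W["camera_matrix"],W["rvec"],W["tvec"])
s=observe();T=np.array(s["tool_rot"]);Rc=R.from_rotvec(np.ravel(W["rvec"])).as_matrix();c=-Rc.T@np.ravel(W["tvec"])
print("cam in tool",T.T@(c-s["position"]),(T.T@Rc.T).round(3))
for t in ["tally_counter","vet_bottle","grease_tin","egg_gauge"]:
    print(t,[(np.round(x["point"],3).tolist(),round(x["score"],2)) for x in spotter.mark_of(t,"side")[:2]])
E
```

```text
[ 0.5542  0.1883  0.0868 -0.0211  0.22  ] -1.2081004282177246 [-0.21 -0.24  0.23 -0.55 -0.36  0.22 -0.17 -0.19 -0.07 -0.29 -0.16  0.31
 -0.48  0.39  0.1  -0.02  0.  ] [0.0009 0.0009 0.0015 0.0156 0.0001]
[ 0.5542  0.1883  0.0868 -0.019   0.2404] -1.089610775248216 [-0.31 -0.06  0.14 -0.44 -0.25  0.05 -0.1  -0.3  -0.14 -0.15 -0.14  0.48
 -0.44  0.25  0.08 -0.2   0.02] [0.0009 0.0009 0.0015 0.0161 0.0419]
[ 0.4372 -0.1793  0.1882] 10.78222428969194 [ 0.44 -2.43  2.33 -2.77 -0.06  0.92 -1.24  1.9   0.83 -1.27  0.15  1.17
 -1.57  0.2  -1.04 -2.5 ]
[[369.48748215   0.         278.40776476]
 [  0.         369.48748215 203.68658409]
 [  0.           0.           1.        ]] [-2.25178628  1.78360582  0.29262609] [-0.55096067 -0.04125335  0.38160557]
cam in tool [ 0.08285091  0.00105081 -0.14337238] [[ 0.    -0.948 -0.319]
 [ 1.     0.    -0.   ]
 [ 0.    -0.319  0.948]]
tally_counter [([0.375, 0.017, 0.002], 0.62)]
vet_bottle [([0.764, 0.067, -0.001], 0.78)]
grease_tin [([0.732, 0.165, 0.001], 0.97)]
egg_gauge [([0.465, -0.326, -0.002], 0.6)]
```

Nothing in the interface tilts the tool, which stays vertical. So I'll grip the stamp across y, which lets it swivel about y between the pads. I can tilt it by 0.22 rad by pushing its foot against the tray wall, and push it back the same way afterwards. First I'll go above the stamp.

Request:
move_arm(
  series="5 -3.5 0 0 1; 11 -7.8 0 0 1; 17 -12 0 0 1; 23 -16.4 0 0 1; 29 -20.7 0 0 1; 35 -25 0 0 1; 38.4 -27.4 0 0 1; 38.4 -27.4 0 0 1",
  force=25,
)

```text
time_s: 2.05
position: [0.4383, -0.1785, 0.2315]
tool_rot: [[0.973, 0.231, 0.0], [0.231, -0.973, -0.0], [0.0, 0.0, -1.0]]
ft_force: [0.2, -0.2, -0.2]
grip_width: 0.0852
gripper_force: 0.0
```

```bash
python3 - <<'E'
from h import *
W=optics.get_image("wrist");cv2.imwrite("pics/w1.png",W["pixels"])
s=observe();print(s["position"],np.round(s["tool_rot"],4).tolist())
for t in ["stamp","stamp_grip","stamp_sole","rest_tray"]:
    print(t,[(np.round(x["point"],4).tolist(),round(x["score"],2)) for x in spotter.mark_of(t,"wrist")[:2]])
E
```

```text
[ 0.43967126 -0.17663903  0.23144428] [[0.9727, 0.2322, 0.0013], [0.2322, -0.9727, 0.0011], [0.0015, -0.0008, -1.0]]
stamp [([0.4365, -0.1832, 0.0052], 0.72), ([0.4653, -0.3338, 0.0008], 0.27)]
stamp_grip [([0.4384, -0.1832, 0.109], 0.92), ([0.3769, 0.0239, 0.0006], 0.52)]
stamp_sole [([0.4403, -0.1815, 0.0056], 0.79)]
rest_tray [([0.4492, -0.1759, 0.0015], 0.67)]
```

View pics/w1.png

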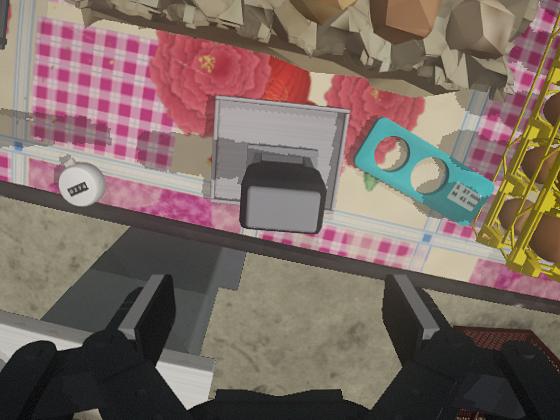

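The wrist view has +x up. The stamp's top plate is at about (246,184)–(322,232), the far sole edge runs (248,147)–(320,151), and the tray corners are (217,97), (349,110) and (212,200). I'll fit the poses.

```bash
python3 - <<'E'
from h import *
W=optics.get_image("wrist")
g=cv2.imread("pics/w1.png");g=cv2.resize(g[85:245,200:360],(640,600)[:1]*2,interpolation=cv2.INTER_CUBIC)[:600]
cv2.imwrite("pics/w1z.png",g)
E
```

```text
(no output)
```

View pics/w1z.png

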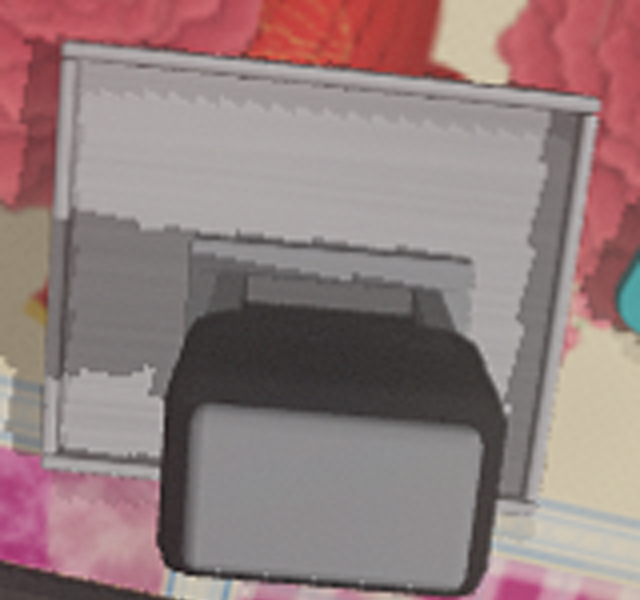

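```bash
python3 - <<'E'
from h import *
W=optics.get_image("wrist")
P=lambda l:(np.array(l,float)+.5)/4-.5+[200,85]
# rect order: (-x,-y),(-x,+y),(+x,+y),(+x,-y); image up=+x,left=+y
tr=P([(535,513),(45,468),(63,43),(600,103)])
f=lambda p:(proj(W,rect(p[0],p[1],p[3],p[2],.108,.13)[0])-tr).ravel()
o=least_squares(f,[.44,-.18,.1,.012]);print("tray",o.x.round(4),np.degrees(o.x[2]),o.fun.round(1))
so=P([(193,238),(473,262)])
f=lambda p:(proj(W,rect(*p[:2],.014,p[2],.044,.07)[0])[2:]-so).ravel()
o=least_squares(f,[.44,-.18,.1]);print("sole",o.x.round(4),np.degrees(o.x[2]),o.fun.round(1))
tp=P([(468,590),(183,568),(195,402),(484,430)])
f=lambda p:(proj(W,rect(*p[:2],.138,p[2],p[3],p[4])[0])-tp).ravel()
o=least_squares(f,[.44,-.18,.1,.04,.06]);print("plate",o.x.round(4),np.degrees(o.x[2]),o.fun.round(1))
print(observe()["position"])
E
```

```text
tray [ 0.4449 -0.1795  0.1284  0.0077] 7.358724847672395 [-0.1  0.5 -0.3 -0.1  0.6  0.3 -0.2 -0.7]
sole [ 0.4354 -0.1854  0.1442] 8.26483688679361 [-0.5 -0.   0.5  0.1]
plate [ 0.4365 -0.1856  0.1421  0.0295  0.049 ] 8.13985099096749 [-0.6  0.1  0.2 -0.2 -0.2  0.4  0.7 -0.4]
[ 0.43647335 -0.1815982   0.23132514]
```

Request:
move_arm(
  series="-0.1 0.2 3 2.5 1; -0.2 0.4 7 5.1 1; -0.2 0.4 11 5.1 1; -0.2 0.4 14.3 5.1 1; -0.2 0.4 14.3 5.1 0.2; -0.2 0.4 14.3 5.1 0.2; -0.2 0.4 14.3 5.1 0.2; -0.2 0.4 14.3 5.1 0.2",
  force=25,
)

```text
time_s: 3.4
position: [0.4362, -0.1854, 0.0891]
tool_rot: [[0.99, 0.141, 0.001], [0.141, -0.99, -0.001], [0.001, 0.001, -1.0]]
ft_force: [0.6, -0.9, -1.5]
grip_width: 0.0603
gripper_force: 33.1
```

Request:
move_arm(
  series="0 0 -0.4 0 0.2; -1 0 -0.4 0 0.2; -1.6 0 -0.4 0 0.2; -2 0 -0.4 0 0.2; -2.5 0 -0.4 0 0.2; -3 0 -0.4 0 0.2; -3 0 -0.4 0 0.2",
  force=20,
)

```text
time_s: 4.28
position: [0.406, -0.1894, 0.0924]
tool_rot: [[0.99, 0.141, -0.0], [0.141, -0.99, 0.0], [-0.0, -0.0, -1.0]]
ft_force: [0.9, 1.3, -1.2]
grip_width: 0.0596
gripper_force: 21.9
```

```bash
python3 - <<'E'
from h import *
W=optics.get_image("wrist")["pixels"];S=optics.get_image("side")["pixels"]
a=cv2.resize(W[60:420,100:460],(600,600));b=cv2.resize(S[170:290,320:400],(200,300),interpolation=cv2.INTER_CUBIC)
o=np.zeros((600,800,3),np.uint8);o[:,:600]=a;o[:300,600:]=b
cv2.imwrite("pics/t1.png",o);s=observe();print(s["ft_force"],s["wrist_torque"],s["position"],s["gripper_force"],s["grip_width"])
E
```

```text
[ 0.88958843  0.81709743 -1.33407108] [ 0.31354066 -0.35894042 -0.0590437 ] [ 0.40608559 -0.18948587  0.09229125] 21.924927234649658 0.05986982285438341
```

View pics/t1.png

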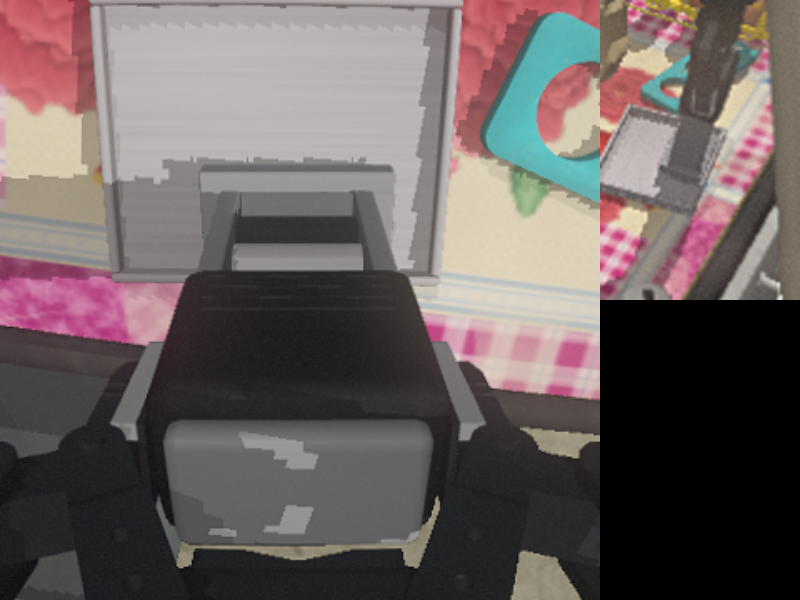

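The wrist view shows the stamp held straight, with its sole's far edge at crop (203–393,168) and its plate at (168–437,422–545). I'll fit the tilt in the tool frame.

```bash
cat >> h.py <<'E'
def tool_cam(W):
    W=dict(W);Rt=np.array([[0,-.948,-.319],[1,0,0],[0,-.319,.948]]);Rt=np.linalg.svd(Rt);Rt=Rt[0]@Rt[2]
    c=np.array([.08285,.00105,-.14337]);W["rvec"]=R.from_matrix(Rt.T).as_rotvec();W["tvec"]=-Rt.T@c;return W
def stamp_pts(pts,t,dx,dy,zg):
    # tool frame: stamp z = -tool z; tilt t>0: foot toward +x; zg=stamp height of grasp pivot (TCP z -22mm)
    p=np.array(pts,float);u=p[:,0];h=p[:,2]-zg
    return np.c_[u*np.cos(t)-h*np.sin(t)+dx, -p[:,1]+dy, -(u*np.sin(t)+h*np.cos(t))-.022]
SOLE=[(.022,.035,.010),(.022,-.035,.010)]
PL=[(.0148,.0245,.134),(.0148,-.0245,.134),(-.0148,-.0245,.134),(-.0148,.0245,.134)]
def fit(px,pts,W,prior=(0,0,0,.108),sig=(1,.003,.003,.004)):
    C=tool_cam(W)
    f=lambda p:np.r_[(proj(C,stamp_pts(pts,*p))-px).ravel(),(p-np.array(prior))/np.array(sig)]
    o=least_squares(f,prior,x_scale=[.1,.001,.001,.001]);return o.x,o.fun[:-4]
E
python3 - <<'E'
from h import *
W=optics.get_image("wrist")
Q=lambda l:(np.array(l,float)+.5)/(600/360)-.5+[100,60]
px=Q([(203,168),(393,168),(168,422),(432,422),(437,543),(165,545)])
x,r=fit(px,SOLE+PL,W);print(np.degrees(x[0]),x.round(4),r.round(1))
x,r=fit(px[:2],SOLE,W,sig=(1,.0005,.003,.001));print(np.degrees(x[0]),x.round(4),r.round(1))
E
```

```text
4.9745256011305266 [0.0868 0.0072 0.0015 0.1033] [-2.1  1.3  3.3  1.3 -5.6  0.8  6.   0.7 -6.8 -1.   5.7 -2.2]
8.877821249966996 [1.549e-01 1.000e-04 1.100e-03 1.091e-01] [-1.8  0.2  1.7  0.2]
```

```bash
python3 - <<'E'
from h import *
W=optics.get_image("wrist");C=tool_cam(W)
Q=lambda l:(np.array(l,float)+.5)/(600/360)-.5+[100,60]
px=Q([(203,168),(393,168),(168,422),(432,422),(437,543),(165,545)])
def f(p):
    a,b=p[4],p[5]
    pl=[(a,b,.134),(a,-b,.134),(-a,-b,.134),(-a,b,.134)]
    return np.r_[(proj(C,stamp_pts(SOLE+pl,*p[:4]))-px).ravel(),p[1]/.001,(p[3]-.108)/.003]
o=least_squares(f,[0,0,0,.108,.015,.025],x_scale=[.1]+[.001]*5);print(np.degrees(o.x[0]),o.x.round(4),o.fun.round(1))
E
```

```text
7.0007194264443315 [0.1222 0.0022 0.0015 0.1092 0.0165 0.026 ] [-0.8  1.4  2.   1.4 -5.9  0.7  6.3  0.7 -7.6 -0.8  6.4 -1.9  2.2  0.4]
```

Request:
move_arm(
  series="-0.5 0 0 0 0.2; -1.0 0 0 0 0.2; -1.0 0 0 0 0.2",
)

```text
time_s: 4.85
position: [0.3959, -0.1909, 0.0924]
tool_rot: [[0.99, 0.141, -0.0], [0.141, -0.99, -0.0], [-0.0, 0.0, -1.0]]
ft_force: [1.4, 0.9, -1.3]
grip_width: 0.0601
gripper_force: 22.0
```

```bash
python3 - <<'E'
from h import *
W=optics.get_image("wrist")["pixels"];S=optics.get_image("side")["pixels"]
a=cv2.resize(W[60:420,100:460],(600,600));b=cv2.resize(S[170:290,320:400],(200,300),interpolation=cv2.INTER_CUBIC)
o=np.zeros((600,800,3),np.uint8);o[:,:600]=a;o[:300,600:]=b
cv2.imwrite("pics/t2.png",o);s=observe();print(s["ft_force"],s["wrist_torque"],s["position"])
E
```

```text
[ 0.78085702 -0.06346751 -1.30161431] [ 0.20547582 -0.23825404 -0.0067916 ] [ 0.39603137 -0.19092783  0.09230821]
```

View pics/t2.png

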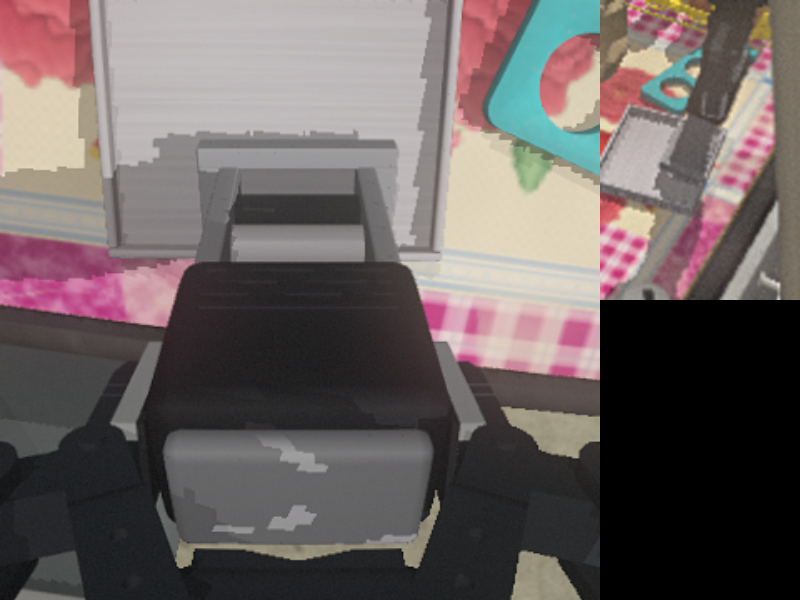

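```bash
python3 - <<'E'
from h import *
W=optics.get_image("wrist");C=tool_cam(W)
Q=lambda l:(np.array(l,float)+.5)/(600/360)-.5+[100,60]
for px in (Q([(203,168),(393,168),(168,422),(432,422),(437,543),(165,545)]),Q([(199,143),(397,143),(168,432),(432,432),(434,543),(165,543)])):
  for zg in (.105,.108,.111):
    def f(p):
        a,b=p[3]/100,p[4]/100
        pl=[(a,b,.134),(a,-b,.134),(-a,-b,.134),(-a,b,.134)]
        return np.r_[(proj(C,stamp_pts(SOLE+pl,p[0]/10,p[1]/100,p[2]/100,zg))-px).ravel(),p[1]/.1]
    o=least_squares(f,[1,0,0,1.5,2.5]);print(zg,np.degrees(o.x[0]/10),o.x.round(3),o.fun.round(1))
E
```

```text
0.105 5.5783446809904795 [0.974 0.563 0.153 1.54  2.494] [-1.7  1.6  2.9  1.6 -5.6  0.9  6.1  0.8 -7.2 -0.3  6.  -1.5  5.6]
0.108 6.594733787593009 [1.151 0.322 0.154 1.615 2.573] [-1.   1.4  2.3  1.4 -5.8  0.8  6.3  0.7 -7.5 -0.6  6.3 -1.8  3.2]
0.111 7.598107132354333 [1.326 0.072 0.155 1.691 2.651] [-0.4  1.3  1.6  1.3 -6.   0.6  6.4  0.6 -7.8 -1.   6.6 -2.1  0.7]
0.105 10.752019552904091 [1.877 0.68  0.141 1.555 2.492] [-1.1  1.7  1.9  1.8 -6.3  1.2  5.9  1.1 -7.1 -1.2  7.  -1.2  6.8]
0.108 11.877544704055248 [2.073 0.413 0.142 1.638 2.57 ] [-0.5  1.6  1.3  1.6 -6.5  1.1  6.1  1.  -7.4 -1.6  7.3 -1.6  4.1]
0.111 12.983859260001124 [2.266 0.138 0.143 1.722 2.647] [ 0.1  1.6  0.8  1.6 -6.7  1.   6.4  0.9 -7.8 -2.1  7.7 -2.1  1.4]
```

The pivoting works with very little force, and the tilt is now about 12.5°, as wanted. I'll lift and carry it to above the pad.

Request:
move_arm(
  series="0.3 0 -6 0 0.2; 0.8 -3 -12 0 0.2; 1.5 -8 -17 2 0.2; 2 -14 -17 5 0.2; 3 -20 -17 9.3 0.2; 8 -26 -17 9.3 0.2; 13 -31 -16 9.3 0.2; 17.8 -35.8 -15 9.3 0.2",
)

```text
time_s: 6.0
position: [0.5018, 0.1623, 0.2467]
tool_rot: [[1.0, -0.02, -0.0], [-0.02, -1.0, -0.001], [-0.0, 0.001, -1.0]]
ft_force: [1.3, -1.3, -2.1]
grip_width: 0.0598
gripper_force: 25.3
```

Request:
move_arm(
  series="0 0 1.0 0 0.2; 0 0 2.3 0 0.2; 0 0 2.3 0 0.2; 0 0 2.3 0 0.2",
)

```text
time_s: 6.5
position: [0.5011, 0.1598, 0.2247]
tool_rot: [[1.0, -0.022, 0.001], [-0.022, -1.0, -0.0], [0.001, 0.0, -1.0]]
ft_force: [1.2, -0.3, -2.6]
grip_width: 0.0597
gripper_force: 25.2
```

```bash
python3 - <<'E'
from h import *
Wd=optics.get_image("wrist");Sd=optics.get_image("side");Ad=optics.get_image("scene")
np.save("w3.npy",Wd,allow_pickle=True)
W=Wd["pixels"];S=Sd["pixels"];A=Ad["pixels"]
o=np.zeros((600,800,3),np.uint8);o[:450]=0
o[:390,:520]=cv2.resize(W[30:420,20:540],(520,390))
o[:600,520:800]=cv2.resize(S[160:340,180:264],(280,600),interpolation=cv2.INTER_CUBIC)
o[390:600,:520]=cv2.resize(A[200:264,300:460],(520,210),interpolation=cv2.INTER_CUBIC)
cv2.imwrite("pics/p1.png",W);s=observe();print(s["time_s"],s["ft_force"],s["wrist_torque"],s["position"],np.round(s["tool_rot"],3).tolist())
E
```

```text
6.65 [ 0.30993429  0.45581777 -1.93145252] [-0.03750243  0.04212397  0.01768549] [0.50128456 0.16015755 0.22472766] [[1.0, -0.021, 0.001], [-0.021, -1.0, 0.0], [0.001, -0.0, -1.0]]
```

View pics/p1.png

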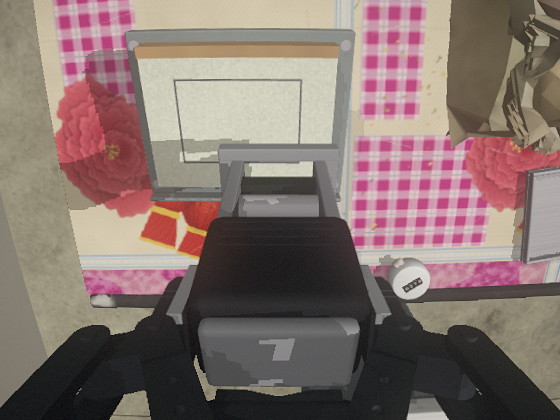

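The wrist view shows the printed rectangle with its top edge at (174,80)–(301,80) and bottom-left corner at (183,162). The sole edge (220,147)–(338,147) is parallel to it. I'll refine both poses in the tool frame.

```bash
python3 - <<'E'
from h import *
W=np.load("w3.npy",allow_pickle=True).item();C=tool_cam(W);s=observe();T=np.array(s["tool_rot"]);p0=np.array(s["position"])
g=cv2.cvtColor(W["pixels"],cv2.COLOR_BGR2GRAY).astype(np.float32)
px=cv2.cornerSubPix(g,np.array([(301,80),(174,80),(183,162)],np.float32).reshape(-1,1,2)[:,[0]],(4,4),(-1,-1),(3,30,.01))[:,0]
print(px.round(1).tolist())
# order wanted: near-left(-x,+y), far-left(+x,+y), far-right(+x,-y)
m=np.array([px[2],px[1],px[0]])
for wt in (.002,.01):
  f=lambda p:np.r_[(proj(C,(rect(*p[:4],.064,.09,.22)[0]-p0)@T)[1:]-m).ravel(),(p[2]-.087)/wt]
  o=least_squares(f,[.554,.188,.087,0]);print("rect",o.x.round(4),np.degrees(o.x[3]),o.fun.round(2))
# same from world calibration of the picture
f=lambda p:np.r_[(proj(W,rect(*p[:4],.064,.09,.22)[0])[1:]-m).ravel(),(p[2]-.087)/.002]
o=least_squares(f,[.554,.188,.087,0]);print("rectW",o.x.round(4),np.degrees(o.x[3]))
sp=np.array([(220,147),(338,147),(219.5,160.5),(337.5,160.5)],float)
SB=[(.022,.035,0),(.022,-.035,0)]
for zg in (.105,.108,.111):
  x,r=fit(sp,SOLE+SB,W,prior=(.2,0.001,0,zg),sig=(1,.0015,.003,.0005));print(zg,np.degrees(x[0]),x.round(4),r.round(1))
  c=stamp_pts([(0,0,0)],*x)[0];print(" sole centre tool",c.round(4),"world",(p0+T@c).round(4))
E
```

```text
Traceback (most recent call last):
cv2.error: OpenCV(4.12.0) :-1: error: (-5:Bad argument) in function 'cornerSubPix'
> Overload resolution failed:
>  - Layout of the output array corners is incompatible with cv::Mat
>  - Expected Ptr<cv::UMat> for argument 'corners'
```

```bash
python3 - <<'E'
from h import *
W=np.load("w3.npy",allow_pickle=True).item();C=tool_cam(W);s=observe();T=np.array(s["tool_rot"]);p0=np.array(s["position"])
g=cv2.cvtColor(W["pixels"],cv2.COLOR_BGR2GRAY)
px=cv2.cornerSubPix(g,np.array([[[301,80]],[[174,80]],[[183,162]]],np.float32),(4,4),(-1,-1),(3,30,.01))[:,0]
print(px.round(1).tolist())
m=np.array([px[2],px[1],px[0]])
for wt in (.002,.01):
  f=lambda p:np.r_[(proj(C,(rect(*p[:4],.064,.09,.22)[0]-p0)@T)[1:]-m).ravel(),(p[2]-.087)/wt]
  o=least_squares(f,[.554,.188,.087,0]);print("rect",o.x.round(4),np.degrees(o.x[3]),o.fun.round(2))
f=lambda p:np.r_[(proj(W,rect(*p[:4],.064,.09,.22)[0])[1:]-m).ravel(),(p[2]-.087)/.002]
o=least_squares(f,[.554,.188,.087,0]);print("rectW",o.x.round(4),np.degrees(o.x[3]))
sp=np.array([(220,147),(338,147),(219.5,160.5),(337.5,160.5)],float)
SB=[(.022,.035,0),(.022,-.035,0)]
for zg in (.105,.108,.111):
  x,r=fit(sp,SOLE+SB,W,prior=(.2,0.001,0,zg),sig=(1,.0015,.003,.0005));print(zg,np.degrees(x[0]),x.round(4),r.round(1))
  c=stamp_pts([(0,0,0)],*x)[0];print(" sole centre tool",c.round(4),"world",(p0+T@c).round(4))
E
```

```text
[[301.29998779296875, 79.5], [173.60000610351562, 79.5999984741211], [183.39999389648438, 160.5]]
rect [ 0.5549  0.1877  0.088  -0.0337] -1.9292070432600923 [ 0.39  0.37  0.45 -0.6  -0.79  0.21  0.51]
rect [ 0.5549  0.1876  0.0893 -0.0337] -1.9321922684766735 [ 0.23  0.62  0.22 -0.69 -0.43  0.13  0.23]
rectW [ 0.5548  0.1875  0.088  -0.034 ] -1.9499443154139726
0.105 6.151159270071117 [0.1074 0.0081 0.0012 0.1052] [-0.9  9.5  0.3  9.5  2.  -8.9 -1.6 -8.9]
 sole centre tool [0.0194 0.0012 0.0826] world [0.5207 0.1585 0.1422]
0.108 6.2192949480362625 [0.1085 0.0072 0.0012 0.108 ] [-0.1  9.4 -0.4  9.4  2.7 -9.  -2.3 -9. ]
 sole centre tool [0.0189 0.0012 0.0853] world [0.5203 0.1585 0.1394]
0.111 6.24105376144755 [0.1089 0.0064 0.0013 0.1108] [ 0.6  9.3 -1.1  9.3  3.4 -9.1 -2.9 -9. ]
 sole centre tool [0.0184 0.0013 0.0881] world [0.5198 0.1585 0.1366]
```

```bash
python3 - <<'E'
from h import *
W=np.load("w3.npy",allow_pickle=True).item();C=tool_cam(W)
for zg in (.106,.109):
 for dx in (0,.003):
  for d in (10,12,14):
   p=stamp_pts([(.022,.035,.01),(.022,-.035,.01),(.022,.035,0),(.0,.03,.134),(.02,.03,.128),(.0148,.02,.134),(-.0148,.02,.134)],np.radians(d),dx,.0012,zg)
   print(zg,dx,d,proj(C,p).round(0).astype(int).tolist())
E
python3 - <<'E'
import cv2
a=cv2.imread("pics/p1.png");c=a[130:400,170:390];cv2.imwrite("pics/p1z.png",cv2.resize(c,(489,600),interpolation=cv2.INTER_CUBIC))
E
```

```text
0.106 0 10 [[219, 160], [339, 160], [221, 154], [186, 368], [182, 310], [213, 337], [221, 395]]
0.106 0 12 [[218, 155], [339, 155], [221, 149], [187, 370], [182, 313], [213, 341], [221, 396]]
0.106 0 14 [[218, 150], [340, 150], [220, 144], [187, 371], [182, 317], [213, 344], [222, 396]]
0.106 0.003 10 [[219, 155], [339, 155], [221, 149], [185, 361], [181, 302], [212, 329], [220, 389]]
0.106 0.003 12 [[218, 150], [339, 150], [220, 144], [186, 362], [181, 305], [212, 332], [221, 389]]
0.106 0.003 14 [[217, 145], [340, 145], [220, 138], [186, 364], [181, 308], [212, 336], [221, 389]]
0.109 0 10 [[220, 158], [338, 158], [222, 152], [188, 360], [184, 303], [214, 329], [222, 388]]
0.109 0 12 [[219, 153], [338, 153], [221, 147], [189, 362], [184, 306], [214, 333], [222, 388]]
0.109 0 14 [[218, 148], [339, 148], [221, 142], [189, 363], [184, 309], [214, 336], [223, 388]]
0.109 0.003 10 [[219, 153], [338, 153], [222, 147], [187, 353], [183, 295], [213, 321], [221, 381]]
0.109 0.003 12 [[219, 148], [339, 148], [221, 142], [188, 355], [183, 298], [213, 325], [222, 382]]
0.109 0.003 14 [[218, 143], [339, 143], [220, 137], [188, 356], [183, 301], [213, 328], [222, 382]]
```

View pics/p1z.png

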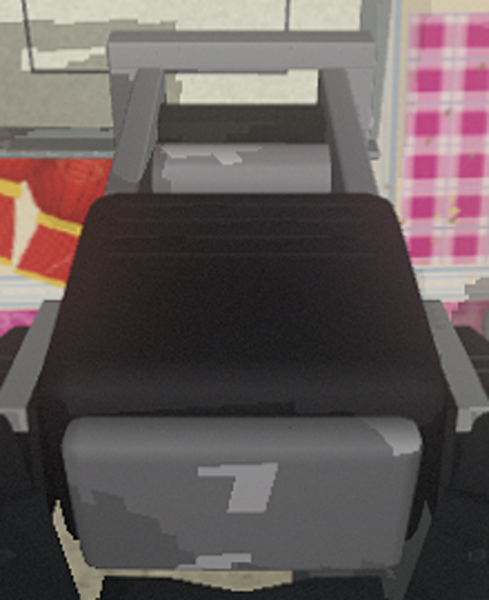

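Tilt is about 12°, and the rectangle centre is (0.555, 0.1876, 0.088). I'll move to a 20 mm standoff along the board normal, then feel down.

Request:
move_arm(
  series="0.8 -1.2 0.5 0.4 0.2; 1.8 -2.4 2 0.7 0.2; 2.3 -3.0 3.4 0.7 0.2; 2.3 -3.0 3.4 0.7 0.2",
)

```text
time_s: 7.15
position: [0.5245, 0.1906, 0.188]
tool_rot: [[0.999, -0.032, -0.004], [-0.032, -0.999, -0.001], [-0.004, 0.001, -1.0]]
ft_force: [0.4, -0.1, -1.8]
grip_width: 0.0599
gripper_force: 25.2
```

Request:
move_arm(
  series="0.2 0 0.9 0 0.2; 0.3 0 1.3 0 0.2; 0.34 0 1.5 0 0.2; 0.34 0 1.5 0 0.2",
)

```text
time_s: 7.65
position: [0.5282, 0.1899, 0.1752]
tool_rot: [[0.999, -0.033, 0.0], [-0.033, -0.999, 0.0], [0.0, -0.0, -1.0]]
ft_force: [0.2, 1.4, -2.2]
grip_width: 0.0598
gripper_force: 25.4
```

Request:
move_arm(
  series="0.03 0 0.15 0 0.2; 0.07 0 0.3 0 0.2; 0.07 0 0.3 0 0.2",
)

```text
time_s: 8.02
position: [0.5289, 0.19, 0.172]
tool_rot: [[0.999, -0.033, -0.0], [-0.033, -0.999, -0.0], [-0.0, 0.0, -1.0]]
ft_force: [-0.0, 0.6, -2.3]
grip_width: 0.0595
gripper_force: 25.4
```

Request:
move_arm(
  series="0.03 0 0.15 0 0.2; 0.07 0 0.3 0 0.2; 0.07 0 0.3 0 0.2",
)

```text
time_s: 8.4
position: [0.5296, 0.19, 0.1694]
tool_rot: [[0.999, -0.033, 0.0], [-0.033, -0.999, 0.0], [0.0, -0.0, -1.0]]
ft_force: [-2.7, -0.2, 2.4]
grip_width: 0.0596
gripper_force: 25.7
```

Contact at about 4.5 N. I'll check the placement with the last picture.

```bash
python3 - <<'E'
from h import *
W=optics.get_image("wrist")["pixels"];S=optics.get_image("side")["pixels"];A=optics.get_image("scene")["pixels"]
o=np.zeros((600,800,3),np.uint8)
o[:,:400]=cv2.resize(W[60:420,160:400],(400,600),interpolation=cv2.INTER_CUBIC)
o[:300,400:]=cv2.resize(S[230:320,170:290],(400,300),interpolation=cv2.INTER_CUBIC)
o[300:,400:]=cv2.resize(A[190:280,310:430],(400,300),interpolation=cv2.INTER_CUBIC)
cv2.imwrite("pics/c1.png",o);s=observe();print(s["wrist_torque"],s["ft_force"],s["position"])
E
```

```text
[-0.08609545  0.33943012  0.00975342] [-2.30873481 -0.65300635  1.84460645] [0.5295884  0.18999607 0.16935792]
```

View pics/c1.png

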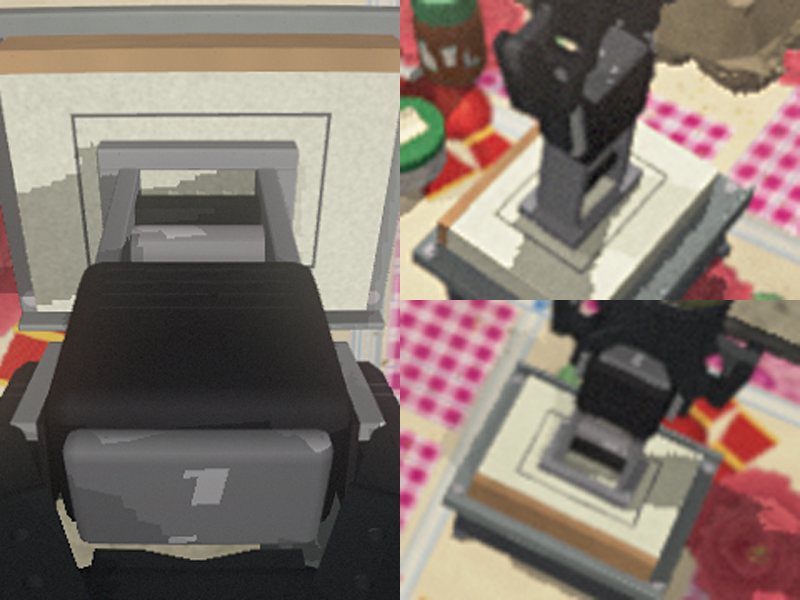

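Well centred and parallel, about 8–9 mm inside the lines all round. I'll start the stroke with a light grip so it settles square.

Request:
move_arm(
  series="0.05 0 0.25 0 0.2; 0.11 0 0.5 0 0.2; 0.16 0 0.7 0 0.2; 0.16 0 0.7 0 0.2",
  force=20,
)

```text
time_s: 9.05
position: [0.5312, 0.19, 0.162]
tool_rot: [[0.999, -0.033, -0.0], [-0.033, -0.999, 0.0], [-0.0, -0.0, -1.0]]
ft_force: [-4.0, 0.4, 4.0]
grip_width: 0.0599
gripper_force: 26.0
```

Request:
move_arm(
  series="0 0 0 0 0.2; 0.05 0 0.2 0 0.2; 0.09 0 0.4 0 0.2; 0.13 0 0.6 0 0.2; 0.13 0 0.6 0 0.2",
  force=50,
)

```text
time_s: 9.68
position: [0.5325, 0.1899, 0.1561]
tool_rot: [[0.999, -0.033, -0.0], [-0.033, -0.999, 0.0], [-0.0, -0.0, -1.0]]
ft_force: [-4.7, 0.1, 5.9]
grip_width: 0.0592
gripper_force: 59.4
```

Request:
move_arm(
  series="0 0 0 0 0.2; 0 0 0 0 0.2; -0.05 0 0 0 0.2; -0.1 0 0 0 0.2; -0.1 0 0 0 0.2",
  force=20,
)

```text
time_s: 10.3
position: [0.5321, 0.1899, 0.1565]
tool_rot: [[0.999, -0.033, 0.002], [-0.033, -0.999, 0.0], [0.002, -0.0, -1.0]]
ft_force: [-2.5, -0.2, 6.9]
grip_width: 0.0592
gripper_force: 59.5
```

```bash
python3 - <<'E'
from h import *
s=observe();print(s["ft_force"],s["wrist_torque"],s["position"])
W=optics.get_image("wrist");g=cv2.cvtColor(W["pixels"],cv2.COLOR_BGR2GRAY)
cv2.imwrite("pics/c2.png",W["pixels"])
s=observe();print(s["ft_force"],s["wrist_torque"])
for c in (235,250,265,280,300,315,330): print(c,g[125:170,c].tolist())
o=cv2.cvtColor(cv2.imread("pics/c1.png"),cv2.COLOR_BGR2GRAY);print(o[100:185:2,200].tolist())
E
```

```text
[-2.51610012 -0.19245599  6.90154499] [-0.02554542  0.20866379 -0.04031303] [0.53209936 0.18990187 0.15649469]
[-2.16745584  0.0835486   7.14619581] [0.05311429 0.29819365 0.00784284]
235 [210, 210, 208, 207, 210, 210, 210, 211, 212, 216, 181, 103, 124, 189, 214, 211, 208, 205, 206, 207, 208, 210, 210, 209, 206, 207, 217, 169, 112, 117, 120, 120, 116, 137, 154, 151, 147, 148, 148, 146, 146, 146, 145, 144, 146]
250 [209, 209, 208, 204, 205, 207, 209, 208, 210, 214, 175, 103, 125, 191, 208, 206, 206, 205, 208, 209, 208, 206, 205, 205, 207, 209, 213, 160, 112, 119, 119, 120, 115, 138, 153, 150, 149, 148, 147, 145, 147, 146, 144, 144, 143]
265 [212, 211, 212, 211, 211, 210, 211, 212, 214, 216, 172, 103, 154, 205, 216, 211, 210, 209, 211, 214, 213, 211, 209, 211, 212, 213, 216, 158, 113, 117, 119, 120, 116, 140, 151, 149, 147, 148, 148, 146, 144, 145, 145, 144, 145]
280 [206, 205, 208, 208, 208, 207, 206, 206, 208, 199, 151, 107, 150, 198, 210, 209, 211, 211, 212, 211, 207, 203, 203, 206, 210, 210, 216, 158, 112, 116, 118, 119, 114, 138, 151, 149, 148, 146, 147, 146, 145, 145, 147, 142, 1
[... 209 characters left out ...]
145, 147, 145, 144, 145]
315 [205, 208, 210, 209, 207, 207, 207, 209, 212, 201, 157, 108, 150, 199, 215, 212, 208, 207, 208, 211, 212, 212, 214, 215, 214, 213, 214, 172, 124, 116, 120, 120, 121, 138, 150, 150, 148, 148, 149, 148, 146, 146, 145, 146, 145]
330 [212, 211, 210, 211, 211, 210, 210, 209, 210, 192, 144, 110, 164, 203, 210, 209, 210, 207, 205, 207, 212, 214, 212, 211, 210, 207, 209, 175, 126, 120, 122, 121, 122, 136, 153, 152, 150, 149, 149, 148, 148, 146, 149, 147, 148]
[208, 209, 207, 205, 205, 213, 184, 111, 147, 207, 210, 210, 211, 211, 209, 202, 203, 207, 211, 212, 163, 112, 117, 115, 129, 153, 149, 148, 147, 146, 146, 145, 144, 146, 131, 181, 202, 155, 136, 137, 139, 138, 138]
```

Shifting back 1 mm brought the force onto the board normal, at about 9 N and roughly 15 mm of stroke. I'll finish the stroke gently.

Request:
move_arm(
  series="0.02 0 0.1 0 0.2; 0.04 0 0.2 0 0.2; 0.06 0 0.28 0 0.2; 0.06 0 0.28 0 0.2",
)

```text
time_s: 10.85
position: [0.5327, 0.1899, 0.1537]
tool_rot: [[0.999, -0.033, 0.002], [-0.033, -0.999, 0.0], [0.002, -0.0, -1.0]]
ft_force: [-3.3, 0.3, 7.0]
grip_width: 0.0596
gripper_force: 59.5
```

Request:
move_arm(
  series="0.01 0 0.05 0 0.2; 0.02 0 0.08 0 0.2; 0.02 0 0.08 0 0.2",
)

```text
time_s: 11.22
position: [0.5329, 0.1899, 0.153]
tool_rot: [[0.999, -0.033, 0.002], [-0.033, -0.999, 0.0], [0.002, -0.0, -1.0]]
ft_force: [-3.4, -0.1, 8.2]
grip_width: 0.0594
gripper_force: 59.5
```

Request:
move_arm(
  series="0.01 0 0.05 0 0.2; 0.015 0 0.08 0 0.2; 0.015 0 0.08 0 0.2",
)

```text
time_s: 11.6
position: [0.533, 0.1899, 0.1522]
tool_rot: [[0.999, -0.033, 0.002], [-0.033, -0.999, 0.0], [0.002, -0.0, -1.0]]
ft_force: [-2.7, 0.1, 7.7]
grip_width: 0.0598
gripper_force: 59.5
```

```bash
python3 - <<'E'
from rig import *
s=observe();print(s["ft_force"],s["wrist_torque"],s["position"])
E
```

```text
[-2.71933748  0.13585116  7.67930623] [-0.01489961  0.3271085   0.01904381] [0.53301229 0.18988217 0.15221965]
```

Request:
move_arm(
  series="0.01 0 0.05 0 0.2; 0.02 0 0.1 0 0.2; 0.02 0 0.1 0 0.2",
)

```text
time_s: 11.98
position: [0.5332, 0.1899, 0.1513]
tool_rot: [[0.999, -0.033, 0.002], [-0.033, -0.999, 0.0], [0.002, -0.0, -1.0]]
ft_force: [-3.6, 0.1, 9.2]
grip_width: 0.0594
gripper_force: 59.7
```

Request:
move_arm(
  series="0.01 0 0.05 0 0.2; 0.02 0 0.1 0 0.2; 0.02 0 0.1 0 0.2",
)

```text
time_s: 12.35
position: [0.5333, 0.1899, 0.1508]
tool_rot: [[0.999, -0.033, 0.002], [-0.033, -0.999, 0.0], [0.002, -0.0, -1.0]]
ft_force: [-5.9, -0.4, 11.9]
grip_width: 0.0602
gripper_force: 60.1
```

Bottoming now, since the force climbs and the TCP lags. I'll press slightly more and hold over half a second.

Request:
move_arm(
  series="-0.03 0 0.05 0 0.2; -0.04 0 0.08 0 0.2; -0.04 0 0.08 0 0.2; -0.04 0 0.08 0 0.2; -0.04 0 0.08 0 0.2; -0.04 0 0.08 0 0.2; -0.04 0 0.08 0 0.2; -0.04 0 0.08 0 0.2",
)

```text
time_s: 13.35
position: [0.5332, 0.1899, 0.1505]
tool_rot: [[0.999, -0.033, 0.004], [-0.033, -0.999, 0.0], [0.004, -0.0, -1.0]]
ft_force: [-5.5, -1.1, 14.6]
grip_width: 0.0597
gripper_force: 60.3
```

The stamp is bottomed at about 17 N, held for 0.75 s. I'll retreat along the normal, then draw back clear of the stand. There I'll straighten the stamp by pushing its foot gently against the stand's fixed lower lip.

Request:
move_arm(
  series="-0.2 0 -1 0 0.2; -0.44 0 -2 0 0.2; -0.66 0 -3 0 0.2; -1.1 0 -5 0 0.2; -5.5 0 -5 0 0.2; -10.3 0 -5 0 0.2; -10.3 0 -5 0 0.2",
  force=20,
)

```text
time_s: 14.22
position: [0.4266, 0.1934, 0.1987]
tool_rot: [[0.999, -0.032, -0.002], [-0.032, -1.0, -0.0], [-0.002, 0.0, -1.0]]
ft_force: [1.5, 0.4, -1.4]
grip_width: 0.0596
gripper_force: 58.8
```

```bash
python3 - <<'E'
from h import *
W=optics.get_image("wrist");cv2.imwrite("pics/c3.png",W["pixels"]);g=cv2.cvtColor(W["pixels"],cv2.COLOR_BGR2GRAY)
s=observe();print(s["ft_force"],s["position"],s["gripper_force"])
for c in (240,279,320): print(c,g[130:170,c].tolist())
print("lip col",[ (r,int(g[r,200])) for r in range(60,150,2)])
A=optics.get_image("side")
# predicted lip front-top point in wrist image
o=np.array([.555,.1876,.088]);M=rect(0,0,0,-.034,1,1,.22)[1]
for d in (.012,.016,.020,.022,.024): 
  b=o-M[:,2]*d; print(d,b.round(4),(b+M@[-.07,0,0]).round(4))
E
```

```text
[ 0.44532171  0.01763688 -1.71761665] [0.42861289 0.19333233 0.19891928] 58.76203536987305
240 [109, 109, 111, 114, 110, 107, 114, 123, 127, 120, 113, 110, 103, 107, 110, 113, 116, 115, 117, 152, 154, 148, 147, 147, 146, 146, 146, 145, 144, 146, 130, 119, 116, 116, 115, 116, 117, 117, 119, 121]
279 [189, 189, 188, 187, 187, 187, 188, 187, 186, 185, 185, 186, 189, 158, 118, 113, 115, 117, 117, 153, 154, 147, 147, 147, 148, 145, 146, 146, 146, 145, 137, 156, 180, 185, 183, 183, 184, 183, 182, 196]
320 [129, 132, 137, 147, 167, 186, 194, 193, 194, 194, 193, 195, 197, 168, 123, 116, 118, 117, 121, 150, 154, 149, 150, 148, 149, 147, 149, 148, 147, 147, 130, 119, 117, 115, 116, 118, 117, 116, 118, 115]
lip col [(60, 205), (62, 208), (64, 215), (66, 210), (68, 207), (70, 207), (72, 210), (74, 203), (76, 204), (78, 205), (80, 208), (82, 213), (84, 209), (86, 210), (88, 208), (90, 212), (92, 212), (94, 91), (96, 118), (98, 134), (100, 132), (102, 131), (104, 133), (106, 133), (108, 114), (110, 100), (112, 98), (114, 137), (116, 135), (118, 113), (120, 112), (122, 106), (124, 106), (126, 96), (128, 94), (130, 98), (132, 99), (134, 100), (136, 93), (138, 91), (140, 90), (142, 90), (144, 118), (146, 196), (148, 200)]
0.012 [0.5576 0.1875 0.0763] [0.4893 0.1898 0.061 ]
0.016 [0.5585 0.1875 0.0724] [0.4902 0.1898 0.0571]
0.02 [0.5594 0.1875 0.0685] [0.4911 0.1898 0.0532]
0.022 [0.5598 0.1874 0.0665] [0.4915 0.1898 0.0513]
0.024 [0.5602 0.1874 0.0646] [0.492  0.1897 0.0493]
```

Request:
move_arm(
  series="0 0 3 0 0.3; 0 0 6 0 0.3; 0 0 7 0 0.3; 0.8 0 7 0 0.3; 1.4 0 7 0 0.3; 2.0 0 7 0 0.3; 2.0 0 7 0 0.3",
  force=20,
)

```text
time_s: 15.2
position: [0.4493, 0.1926, 0.1295]
tool_rot: [[0.999, -0.033, -0.002], [-0.033, -0.999, 0.0], [-0.002, 0.0, -1.0]]
ft_force: [-4.9, -0.3, -1.4]
grip_width: 0.0595
gripper_force: 59.1
```

```bash
cat > e.py <<'E'
from h import *
g=cv2.cvtColor(optics.get_image("wrist")["pixels"],cv2.COLOR_BGR2GRAY)
s=observe();print(s["ft_force"],s["position"],s["gripper_force"])
for c in (240,279,320): print(c,130,g[130:200,c].tolist())
E
python3 e.py
```

```text
[-5.06467359 -0.98300403 -1.13520979] [0.44924454 0.19261117 0.12949451] 59.07261371612549
240 130 [208, 209, 212, 213, 210, 208, 205, 205, 205, 208, 205, 169, 127, 132, 132, 133, 131, 131, 130, 132, 130, 131, 130, 129, 113, 102, 100, 100, 101, 97, 98, 107, 129, 133, 142, 138, 117, 121, 144, 148, 148, 146, 143, 145, 146, 145, 144, 146, 128, 98, 96, 103, 101, 100, 102, 101, 102, 99, 101, 103, 106, 109, 109, 112, 112, 111, 106, 102, 101, 101]
279 130 [210, 206, 205, 204, 205, 205, 206, 207, 206, 206, 191, 143, 124, 134, 134, 134, 132, 133, 132, 132, 133, 132, 133, 128, 110, 99, 98, 101, 100, 100, 98, 111, 131, 135, 132, 126, 109, 135, 148, 148, 148, 147, 146, 145, 146, 145, 145, 144, 145, 140, 177, 181, 179, 178, 177, 179, 180, 178, 178, 178, 178, 179, 185, 113, 51, 47, 49, 51, 51, 51]
320 130 [207, 207, 207, 211, 215, 211, 207, 206, 206, 211, 191, 146, 133, 133, 133, 135, 133, 134, 134, 134, 135, 136, 135, 128, 107, 100, 101, 104, 103, 101, 100, 117, 133, 146, 144, 134, 106, 135, 148, 150, 149, 147, 147, 147, 146, 146, 146, 147, 133, 108, 103, 104, 104, 104, 102, 102, 103, 104, 102, 99, 103, 100, 102, 99, 100, 99, 99, 100, 101, 97]
```

The foot is against the lip at 5 N and pivoting back, with about 5° left, so I'll push 10 mm more.

Request:
move_arm(
  series="0.4 0 0 0 0.3; 0.8 0 0 0 0.3; 1.0 0 0 0 0.3; 1.0 0 0 0 0.3",
)

```text
time_s: 15.75
position: [0.459, 0.1923, 0.1295]
tool_rot: [[0.999, -0.033, -0.002], [-0.033, -0.999, 0.0], [-0.002, 0.0, -1.0]]
ft_force: [-5.5, -0.5, -0.6]
grip_width: 0.0596
gripper_force: 59.1
```

```bash
python3 e.py; python3 - <<'E'
from h import *
C=tool_cam(optics.get_image("wrist"))
for d in (-2,0,2,12.6):
  print(d,proj(C,stamp_pts([(.022,.035,.01),(.022,-.035,.01),(.022,.035,0)],np.radians(d),.002,.0012,.1085)).round(1).tolist())
E
```

```text
[-6.45886363  0.27313994 -0.2126919 ] [0.45895293 0.19232214 0.12952074] 59.05759155750275
240 130 [200, 202, 205, 202, 198, 200, 202, 203, 204, 205, 205, 203, 203, 205, 204, 203, 200, 200, 202, 203, 204, 204, 204, 200, 197, 199, 199, 201, 198, 150, 123, 126, 124, 125, 125, 123, 124, 123, 125, 115, 97, 94, 94, 96, 95, 95, 92, 103, 124, 128, 136, 130, 101, 139, 145, 132, 127, 140, 142, 140, 141, 140, 111, 90, 88, 88, 89, 88, 86, 89]
279 130 [203, 202, 201, 200, 201, 203, 204, 203, 202, 202, 203, 204, 203, 202, 204, 205, 207, 208, 206, 200, 195, 196, 197, 198, 200, 200, 200, 200, 180, 139, 125, 127, 126, 128, 125, 127, 126, 125, 128, 115, 95, 95, 95, 95, 92, 94, 91, 107, 124, 127, 126, 124, 103, 127, 141, 142, 144, 142, 142, 141, 140, 141, 130, 150, 170, 173, 173, 173, 174, 172]
320 130 [197, 197, 202, 203, 203, 202, 201, 202, 200, 200, 199, 198, 197, 197, 197, 198, 199, 201, 201, 200, 201, 205, 208, 204, 199, 199, 199, 201, 168, 132, 125, 128, 128, 129, 128, 128, 128, 127, 130, 114, 96, 97, 95, 96, 95, 95, 93, 117, 129, 141, 138, 123, 115, 131, 133, 133, 143, 144, 141, 142, 143, 144, 114, 91, 94, 91, 90, 91, 89, 91]
-2 [[222.3, 185.5], [335.0, 185.5], [224.5, 181.8]]
0 [[221.9, 180.4], [335.4, 180.4], [224.1, 176.4]]
2 [[221.4, 175.3], [335.9, 175.3], [223.7, 171.0]]
12.6 [[218.4, 148.7], [338.9, 148.7], [220.7, 142.3]]
```

Upright within about 1°. I'll back off, lift and return above the tray.

Request:
move_arm(
  series="-2 0 -0.5 0 0.3; -3 0 -4 0 0.3; -3 4 -8 -2 0.3; -3 10 -8 -5 0.3; -3 16 -8 -9.9 0.3; -2.5 22 -8 -9.9 0.3; -1.5 28 -8 -9.9 0.3; -0.7 33 -8 -9.9 0.3",
  force=20,
)

```text
time_s: 16.85
position: [0.4426, -0.1405, 0.2104]
tool_rot: [[0.99, 0.138, 0.003], [0.138, -0.99, -0.002], [0.003, 0.002, -1.0]]
ft_force: [0.9, 0.8, -2.2]
grip_width: 0.0594
gripper_force: 59.0
```

```bash
python3 -c "
from rig import *
s=observe();print(s['position'],s['tool_rot'],s['ft_force'])"
```

```text
[ 0.44260112 -0.14046934  0.21042302] [[ 0.99038436  0.13830544  0.00322761]
 [ 0.13831247 -0.99038649 -0.00206578]
 [ 0.00291087  0.00249233 -0.99999266]] [ 0.88676922  0.77531024 -2.18484899]
```

Request:
move_arm(
  series="-0.8 4.1 0 0 0.3; -0.8 4.1 4 0 0.3; -0.8 4.1 8 0 0.3; -0.8 4.1 10.8 0 0.3; -0.8 4.1 11.3 0 0.3; -0.8 4.1 11.6 0 0.3; -0.8 4.1 11.6 0 0.3",
)

```text
time_s: 17.73
position: [0.4402, -0.1795, 0.094]
tool_rot: [[0.99, 0.14, 0.002], [0.14, -0.99, -0.001], [0.002, 0.002, -1.0]]
ft_force: [-0.0, 0.2, -1.4]
grip_width: 0.0595
gripper_force: 58.7
```

Request:
move_arm(
  series="0 0 0.15 0 0.3; 0 0 0.3 0 0.3; 0 0 0.3 0 0.3",
)

```text
time_s: 18.1
position: [0.4395, -0.179, 0.0899]
tool_rot: [[0.99, 0.14, 0.0], [0.14, -0.99, -0.0], [0.0, 0.0, -1.0]]
ft_force: [0.3, 0.9, -1.4]
grip_width: 0.0595
gripper_force: 58.7
```

Request:
move_arm(
  series="0 0 0.1 0 0.3; 0 0 0.15 0 0.3; 0 0 0.15 0 0.3",
)

```text
time_s: 18.48
position: [0.4396, -0.179, 0.0885]
tool_rot: [[0.99, 0.14, 0.0], [0.14, -0.99, -0.0], [0.0, 0.0, -1.0]]
ft_force: [0.2, -0.3, -0.9]
grip_width: 0.0595
gripper_force: 58.9
```

Request:
move_arm(
  series="0 0 0.1 0 0.3; 0 0 0.15 0 0.3; 0 0 0.15 0 0.3",
)

```text
time_s: 18.85
position: [0.4396, -0.1791, 0.087]
tool_rot: [[0.99, 0.14, 0.0], [0.14, -0.99, -0.0], [0.0, 0.0, -1.0]]
ft_force: [0.5, 0.7, 2.2]
grip_width: 0.0592
gripper_force: 59.1
```

Resting on the tray floor at about 4 N. I'll release and lift straight up.

Request:
move_arm(
  series="0 0 0 0 0.5; 0 0 0 0 0.6; 0 0 0 0 1; 0 0 0 0 1; 0 0 0 0 1; 0 0 -3 0 1; 0 0 -8 0 1; 0 0 -13 0 1",
)

```text
time_s: 19.85
position: [0.4393, -0.1789, 0.2184]
tool_rot: [[0.99, 0.14, -0.0], [0.14, -0.99, 0.0], [-0.0, -0.0, -1.0]]
ft_force: [0.5, -0.9, -0.6]
grip_width: 0.0848
gripper_force: 0.0
```

```bash
python3 - <<'E'
from h import *
s=observe();print(s["time_s"],s["position"],s["grip_width"])
for c in ("wrist","side","scene"):
    cv2.imwrite(f"pics/end_{c}.png",optics.get_image(c)["pixels"])
    for t in ["stamp","stamp_grip","stamp_sole","rest_tray"]:
        print(c,t,[(np.round(x["point"],4).tolist(),round(x["score"],2)) for x in spotter.mark_of(t,c)[:1]])
for t in ["tally_counter","vet_bottle","grease_tin","egg_gauge"]:
    print(t,[(np.round(x["point"],3).tolist(),round(x["score"],2)) for x in spotter.mark_of(t,"side")[:1]])
E
```

```text
19.85 [ 0.43925469 -0.17890446  0.21835481] 0.08482062512707153
wrist stamp [([0.4418, -0.1804, 0.006], 0.68)]
wrist stamp_grip [([0.4418, -0.1786, 0.1098], 0.73)]
wrist stamp_sole [([0.4468, -0.1796, 0.0041], 0.87)]
wrist rest_tray [([0.4494, -0.1747, -0.0005], 0.77)]
side stamp [([0.4422, -0.1793, 0.0041], 0.96)]
side stamp_grip [([0.4409, -0.1785, 0.1113], 0.6)]
side stamp_sole [([0.4435, -0.1734, 0.0032], 0.42)]
side rest_tray [([0.4443, -0.1774, 0.0023], 0.58)]
scene stamp [([0.4437, -0.1784, 0.0022], 0.78)]
scene stamp_grip [([0.4376, -0.1818, 0.1156], 0.57)]
scene stamp_sole [([0.4397, -0.1756, 0.0079], 0.61)]
scene rest_tray [([0.4457, -0.1766, -0.0041], 0.81)]
tally_counter [([0.377, 0.02, -0.002], 0.81)]
vet_bottle [([0.759, 0.066, -0.002], 0.69)]
grease_tin [([0.731, 0.164, -0.001], 0.68)]
egg_gauge [([0.465, -0.326, -0.002], 0.91)]
```

The stamp stands upright in the tray and the bystanders haven't moved, so I'm handing in.

```bash
python3 -c "
from rig import order
print(order.close_job())"
```

```text
the job is handed in; nothing more can be done
None
```

I pressed the stamp onto the pad inside the printed rectangle, its long sides parallel by camera. The stroke bottomed at about 17 N and was held about 0.75 s. The stamp is upright in its tray again, the other things are where they were, and the job was handed in at about 20 s; no verdict came back.

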